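Set the gem cutter's index dial and clamp it

ROBOT

A 6-joint arm with a two-finger parallel gripper is mounted at the origin on the work surface. World frame = base frame: x ahead of the robot, y to its left, z up, the work surface at z = 0. Lengths are in m, angles in rad, forces in N, time in s.
With the tool pointing down it reaches from about 0.35 to 1 m from the base axis. Payload 7.1 kg.
Tool frame: the origin (TCP) lies between the finger pads; the fingertips stand 22 mm ahead of it and the grasp point (between the pads) lies 3 mm ahead of it; z points along the fingers, y is the line along which they close (so a half turn about z gives the same grasp; the last joint's range is limited). The gripper opens to 85 mm and grips with 20 to 120 N. Pads are 22 mm wide; open, the fingers measure 114 mm over their backs; the gripper's body (76 mm by 85 mm) begins 54 mm behind the grasp point. The pads swing forward as they close: fully open they stand 13 mm farther back than shut.
Start: joints at [1.181, 0.423, 1.63, -0, 1.089, -0.019], TCP at [0.226, 0.583, 0.253] pointing down, gripper open.
Joint ranges: [-3, 3], [-0.9, 2.11], [0.09, 2.58], [-1.31, 4.45], [0.11, 2.69], [-2.54, 2.54]. Speed limits (rad/s): [2.39, 2.39, 3.01, 3.14, 3.14, 3.14].

INTERFACE

Orientations are given as a unit quaternion [x, y, z, w].
In Python, from plant import robot gives the robot as it stands.
- The arm moves only by the shell command python3 -m creep 'ROWS' [FORCE]. ROWS is a JSON object of lists of equal length, an entry for each row: "translation": the shift along the tool's x, y, z as a fraction of full scale, a list of three; "angular": the turn, a rotation vector about the tool's x, y, z as a fraction of full scale, a list of three; "fingers": the closure, from -1 (fully open) to 1 (shut). A call has 1 to 10 rows; each row shifts and turns the commanded pose from where the row before left it, along the tool's axes as they then stand; what a row does not reach is not made up. Full scale, the value 1, is 30 mm for a shift and 180 degrees for a turn. A row lasts 1/8 s, in which the tool goes at most 62.5 mm and 10.7 degrees, less where a joint would pass 70% of its speed; a pose out of reach is approached as far as the arm can. A call with a number of a shift or a turn outside -1 to 1 is refused whole. A call with a gripper value outside its range is refused whole. The fingers move at their own pace and stop on an object; FORCE is the grip in N (left out, the last holds). Time passes only in rows, so rows that do not move let the fingers close. It gives the time, the measured TCP pose, the force, the opening and the grip force at its end, in the units of the state.
- robot.observe(): the state, without advancing time (a new reading comes with each control period).
- robot.grab_frame(name): name is "scene" or "top" or "wrist"; returns (picture, depth): 420x560x3 uint8, red, green, blue; 420x560 float32, m along the optical axis (not along the pixel's ray), 0 where there is no reading.
- robot.get_calibration(name): a dict with "fx", "fy", "cx", "cy" (pixels), "dist" ([k1, k2, p1, p2, k3] as OpenCV has them; the pictures are not rectified), "R" (3x3) and "t" (3): a world point X has camera coordinates R X + t; the wrist camera has in their place "tool_from_camera" (4x4, takes a point from camera to tool coordinates, whose origin is the TCP and whose axes are the flange's). Camera axes: x right, y down, z forward; pixel columns grow to the right and rows downward; lengths in m; the calibration is good to about 2 mm. A picture is of the moment at which its call begins: read the wrist's pose just before it. get_calibration takes no time and is no camera call.
- robot.job_done(): hands the job in; it is judged then, once.
The state is a dict: "time": time; "joint_pos": joint angles; "joint_velocities": joint speeds; "joint_efforts": joint torques, N m; "ee_pos": TCP position; "tool_rot": TCP orientation; "contact_force": force on the tool from outside, world axes, zero at the start; "torque": the same for the moment, N m; "grip_width": finger opening in m; "finger_force": force on a finger pad.
Only numpy, scipy, OpenCV 4.12 (cv2) and the standard library are available. Lean on these libraries where they do the work, as an engineer would, in place of code of your own. Each camera call takes 0.05 s, during which the arm holds its last target. There are 200 camera calls.

TASK

On the gem cutter's index table, push the dial round by its orange peg until the white mark on the dial lines up with the red line on the scale ring around it. Then push the clamp lever over, away from the dial, until it reaches its stop. Touch it with the fingers only, do not close the clamp while the dial is off its line, and leave the loose things around the table where they are.

Things in the scene. Friction and masses are not known exactly. Their poses are not given: they have to be found in the camera images.
- index_table: Fixed grey base plate, 220 (x) x 330 (y) x 12 mm, screwed to the bench; origin on the bench surface (z = 0) under the dial's axis; its x and y axes run along the plate's sides, the plate reaching from y = -110 to y = +220 mm and x = -110 to +110 mm. It carries a silver scale ring of 200 mm diameter (top 26 mm above the bench) with 24 black lines, 15 degrees apart, and the dial in its middle.
- dial_center (a point): On the dial's vertical axis, at the height of the dial's top face, 31 mm above the bench. The dial is a dark blue disc of 150 mm diameter; it turns freely either way, without a stop in the needed range (more than a full turn each way from the start), with steady friction (about 0.1 N m, some 2 N at the peg), and stays where it is left.
- dial_peg (a point): Top centre of the orange peg on the dial, 63 mm above the bench: upright, 14 mm diameter, 32 mm tall above the dial's face, 45 mm from the dial's axis. Peg and white mark lie on the same radius.
- dial_mark (a point): Outer end of the white index mark on the dial (20 x 4 mm, radial, painted), on the dial's edge 75 mm from its axis.
- target_line (a point): Inner end of the red target line (22 x 5 mm, radial, painted on the scale ring, in a different place every time), 75 mm from the dial's axis. When the dial is set, dial_mark and target_line coincide seen from above. It does not move when the dial is turned.
- clamp_pivot (a point): On the vertical axis of the clamp lever, on the index table 155 mm to the side of the dial's axis (table y) and 60 mm beyond it (table x), 42 mm above the bench.
- clamp_knob (a point): Top centre of the black upright knob at the end of the steel clamp lever, 65 mm above the bench: 16 mm diameter, standing 27 mm above the lever's flat arm (arm top 40 mm above the bench), 70 mm from the pivot.
- clamp (a joint): Angle of the clamp lever in rad: 0 open, lever along the table's -x; it grows as the lever swings clockwise seen from above, its knob moving away from the dial, to the stop at 1.2 (closed). Friction about 0.1 N m (1.5 N at the knob), no spring: it stays where it is left. It does not change how the dial turns.
- wax_tin: Round wax tin with a green lid, 46 mm across, 22 mm tall; loose, origin at the centre of its underside. Leave it alone.
- dop_stick: Dop stick lying flat, brass end, dark green shaft, pink tip, 110 mm long, 12 mm thick; loose, origin at the centre of its underside. Leave it alone.
- loupe: Folding loupe, black case 34 x 28 x 18 mm with a steel lens ring; loose, origin at the centre of its underside. Leave it alone.
- oil_jar: Amber jar with black cap, 44 mm across, 70 mm tall; loose, origin at the centre of its underside. Leave it alone.
- bench_brush: Bench brush lying flat, 150 mm long; loose, origin at the centre of its underside. Leave it alone.
- polish_tin: Small steel can with yellow label, 48 mm across, 50 mm tall; loose, origin at the centre of its underside. Leave it alone.

How it is judged:
By the outcome, as a careful person would: the job done as asked, in the order asked, and still so for the second after the job is handed in, with the robot touching nothing.
It also fails if it takes over 72 s, if anything falls off the work surface, if the arm or the gripper's body presses on something with over 40 N, if the wrist force passes 120 N, or if a joint passes its speed limit or range.

## Working session

There is one attempt and no reset: what is moved stays moved. The work goes in short steps, Python scripts to look and compute and a shell command to move; the robot and the scene stay as the last step left them, time stands still between calls to the robot, and variables do not carry over. Pictures are saved under pics/ and viewed, at most 10 in all, crops included, and the job is handed in when it is done.

```bash
mkdir -p pics; python3 - <<'E'
from plant import robot
import cv2,numpy as np
for n in("top","scene"):
    p,d=robot.grab_frame(n); cv2.imwrite(f"pics/{n}0.png",p[:,:,::-1]); np.savez(f"pics/{n}0.npz",p=p,d=d)
    print(n,robot.get_calibration(n))
print(robot.get_calibration("wrist")); print(robot.observe())
E
```

```text
top {'fx': 530.207726033536, 'fy': 530.207726033536, 'cx': 274.0672408306541, 'cy': 206.64177014670932, 'dist': array([-0.11091356,  0.        ,  0.        ,  0.        ,  0.        ]), 'R': array([[ 0.02882385, -0.99956009,  0.00698661],
       [-0.98913635, -0.02952981, -0.14400445],
       [ 0.14414741, -0.00275994, -0.98955238]]), 't': array([-0.06674561,  0.57925768,  1.08893209])}
scene {'fx': 540.3665931854327, 'fy': 540.3665931854327, 'cx': 271.89635367085884, 'cy': 215.11090261777986, 'dist': array([-0.07410036,  0.        ,  0.        ,  0.        ,  0.        ]), 'R': array([[-0.08844791,  0.99601076, -0.01181209],
       [ 0.60541753,  0.04433806, -0.7946721 ],
       [-0.79097824, -0.07743833, -0.60692399]]), 't': array([ 0.09505388, -0.28754954,  1.43079651])}
{'fx': 366.76244917540345, 'fy': 366.76244917540345, 'cx': 280.44847250404854, 'cy': 209.9112877158596, 'dist': array([0.00869172, 0.        , 0.        , 0.        , 0.        ]), 'tool_from_camera': array([[-2.60387025e-04, -9.45889967e-01, -3.24487446e-01,
         8.35490018e-02],
       [ 9.99999956e-01, -2.0
[... 259 characters left out ...]
y([ 1.18104301e+00,  4.23507957e-01,  1.63024334e+00,  3.46336923e-05,
        1.08850925e+00, -1.89765208e-02]), 'joint_velocities': array([-0.00073233, -0.00087786, -0.00065191, -0.00088598,  0.00280725,
        0.00047438]), 'joint_efforts': array([-1.17925694e-01, -5.48759615e+01, -2.76100749e+01, -3.09233030e-02,
        7.32763298e-02,  8.47983174e-03]), 'ee_pos': array([0.2263363 , 0.58235113, 0.25292908]), 'tool_rot': array([ 1.84336178e-01,  9.82863196e-01, -3.23884215e-04, -8.27926424e-05]), 'contact_force': array([-0.280002  ,  0.01458983, -0.64397545]), 'torque': array([-0.01485532, -0.03637479,  0.06864878]), 'finger_force': 0.6170403957366943, 'grip_width': 0.08557939083774231}
```

View pics/top0.png

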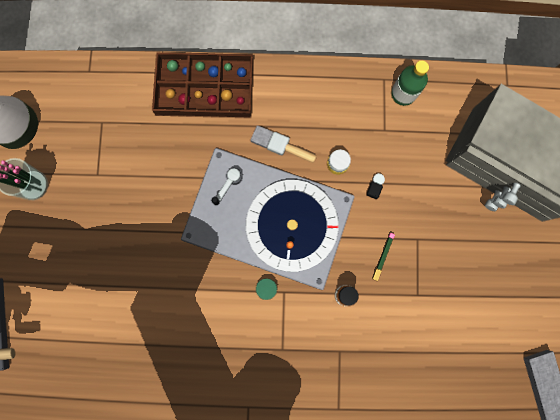

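View pics/scene0.png

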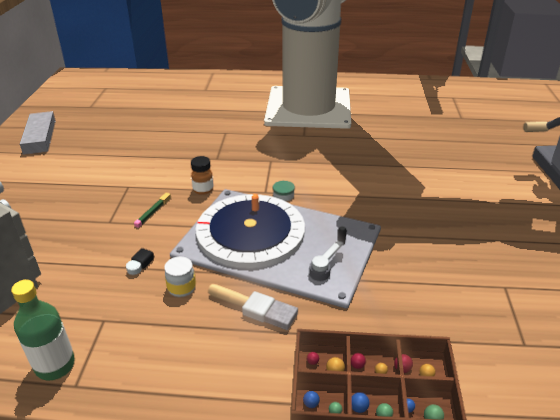

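The top view shows the dial hub at about (292,225), peg (290,244), white mark (288,254) and red line (333,227). The clamp pivot is at (234,175) and the knob at (216,201). The dial has to turn about 85° counterclockwise as seen in the picture.

```bash
cat > h.py <<'E'
from plant import robot
import cv2,numpy as np
from scipy.spatial.transform import Rotation as Ro
def cam(n,obs=None):
    c=robot.get_calibration(n); K=np.array([[c['fx'],0,c['cx']],[0,c['fy'],c['cy']],[0,0,1]])
    if n=="wrist":
        T=np.eye(4);T[:3,:3]=Ro.from_quat(obs['tool_rot']).as_matrix();T[:3,3]=obs['ee_pos'];T=T@c['tool_from_camera']
        R=T[:3,:3].T;t=-R@T[:3,3]
    else:R,t=c['R'],c['t']
    return K,c['dist'],R,t
def ray(uv,C,z):
    K,D,R,t=C; uv=np.asarray(uv,float).reshape(-1,1,2)
    q=cv2.undistortPoints(uv,K,D).reshape(-1,2); d=np.c_[q,np.ones(len(q))]@R; o=-R.T@t
    return o+d*((z-o[2])/d[:,2])[:,None]
def proj(X,C):
    K,D,R,t=C; return cv2.projectPoints(np.asarray(X,float).reshape(-1,1,3),cv2.Rodrigues(R)[0],t,K,D)[0].reshape(-1,2)
def blob(p,C,z,f,near=None,rad=1):
    h=cv2.cvtColor(p,cv2.COLOR_RGB2HSV).astype(int); m=f(h[...,0],h[...,1],h[...,2])
    v,u=np.nonzero(m); X=ray(np.c_[u,v],C,z)
    if near is not None: X=X[np.hypot(*(X[:,:2]-near).T)<rad]
    return X
E
python3 - <<'E'
from h import *
C=cam("top");p=np.load("pics/top0.npz")['p']
for n,uv,z in[("hub",(292,225),.031),("peg",(290,244),.063),("mark",(288.3,254),.031),("red",(333,227),.026),("pivot",(234,175),.042),("knob",(216,201),.065),
 ("c1",(216,148),.012),("c2",(354,195),.012),("c3",(323,290),.012),("c4",(182,240),.012),("tin",(267,288),.022),("jar",(347,296),.07),("loupe",(376,186),.018),("polish",(339,160),.05),("dopA",(377,277),.012),("dopB",(391,235),.012),("brush1",(262,133),.02),("brush2",(314,157),.02)]:
    print(n,ray(uv,C,z)[0].round(4))
c=ray((292,225),C,.031)[0][:2]
# dial centre by dark blue fit
X=blob(p,C,.031,lambda h,s,v:(h>105)&(h<130)&(s>120)&(v<110),c,.1); 
hull=cv2.convexHull((X[:,:2]*1000).astype(np.float32)); print("ell",cv2.fitEllipse(hull))
r=blob(p,C,.026,lambda h,s,v:((h<6)|(h>174))&(s>150)&(v>130),c,.11);print("red",r.mean(0),len(r))
o=blob(p,C,.06,lambda h,s,v:(h>6)&(h<18)&(s>190)&(v>130),c,.06);print("or",o.mean(0),len(o))
E
```

```text
hub [ 0.544  -0.0894  0.031 ]
peg [ 0.5006 -0.085   0.063 ]
mark [ 0.4816 -0.083   0.031 ]
red [ 0.5428 -0.1781  0.026 ]
pivot [0.6472 0.0385 0.042 ]
knob [0.5859 0.0722 0.065 ]
c1 [0.7136 0.0835 0.012 ]
c2 [ 0.6166 -0.2253  0.012 ]
c3 [ 0.4074 -0.1602  0.012 ]
c4 [0.506  0.1484 0.012 ]
tin [ 0.4084 -0.0398  0.022 ]
jar [ 0.397  -0.2039  0.07  ]
loupe [ 0.6372 -0.2731  0.018 ]
polish [ 0.6854 -0.1865  0.05  ]
dopA [ 0.4381 -0.277   0.012 ]
dopB [ 0.5303 -0.3076  0.012 ]
brush1 [ 0.7489 -0.0182  0.02  ]
brush2 [ 0.6977 -0.1348  0.02  ]
ell ((545.0254516601562, -89.07926177978516), (145.68336486816406, 146.7386016845703), 66.58348846435547)
red [ 0.54380911 -0.1770243   0.026     ] 20
or [ 0.49932    -0.08390212  0.06      ] 26
```

```bash
M='"translation":[[-0.827,-0.871,0],[-0.827,-0.871,0],[-0.827,-0.871,0],[-0.827,-0.871,0],[-0.827,-0.871,0],[-0.827,-0.871,0],[-0.827,-0.871,0],[-0.827,-0.871,0],[-0.827,-0.871,0],[-0.827,-0.871,0]]'; true
python3 -m creep '{"translation":[[-0.827,-0.871,0],[-0.827,-0.871,0],[-0.827,-0.871,0],[-0.827,-0.871,0],[-0.827,-0.871,0],[-0.827,-0.871,0],[-0.827,-0.871,0],[-0.827,-0.871,0],[-0.827,-0.871,0],[-0.827,-0.871,0]],"angular":[[0,0,0],[0,0,0],[0,0,0],[0,0,0],[0,0,0],[0,0,0],[0,0,0],[0,0,0],[0,0,0],[0,0,0]],"fingers":[-1,-1,-1,-1,-1,-1,-1,-1,-1,-1]}'
```

```text
time: 1.35
ee_pos: [0.363, 0.2478, 0.2531]
tool_rot: [0.184, 0.983, -0.0, -0.0]
contact_force: [1.0, 0.8, -1.4]
grip_width: 0.0856
finger_force: 0.0
```

```bash

python3 -m creep '{"translation":[[-0.827,-0.871,0],[-0.827,-0.871,0],[-0.827,-0.871,0],[-0.827,-0.871,0],[-0.827,-0.871,0],[-0.827,-0.871,0],[-0.827,-0.871,0],[-0.827,-0.871,0],[-0.827,-0.871,0],[-0.827,-0.871,0]],"angular":[[0,0,0],[0,0,0],[0,0,0],[0,0,0],[0,0,0],[0,0,0],[0,0,0],[0,0,0],[0,0,0],[0,0,0]],"fingers":[-1,-1,-1,-1,-1,-1,-1,-1,-1,-1]}'
python3 -m creep '{"translation":[[0,0,0],[0,0,0],[0,0,0],[0,0,0],[0,0,0],[0,0,0],[0,0,0],[0,0,0]],"angular":[[0,0,0.0569],[0,0,0.0569],[0,0,0.0569],[0,0,0.0569],[0,0,0.0569],[0,0,0.0569],[0,0,0.0569],[0,0,0.0569]],"fingers":[-0.2,-0.2,-0.2,-0.2,-0.2,-0.2,-0.2,-0.2]}'
python3 -m creep '{"translation":[[0,0,0],[0,0,0],[0,0,0],[0,0,0],[0,0,0],[0,0,0],[0,0,0],[0,0,0],[0,0,0]],"angular":[[0,0,0.0569],[0,0,0.0569],[0,0,0.0569],[0,0,0.0569],[0,0,0.0569],[0,0,0.0569],[0,0,0.0569],[0,0,0.0569],[0,0,0]],"fingers":[0,0,0,0,0,0,0,0,0]}'
python3 - <<'E'
from h import *
o=robot.observe();p,d=robot.grab_frame("wrist");cv2.imwrite("pics/w1.png",p[:,:,::-1]);np.savez("pics/w1.npz",p=p,d=d)
print(o['joint_pos'].round(3),o['grip_width'])
import pickle;pickle.dump(o,open("pics/w1.pkl","wb"))
E
```

```text
time: 2.6
ee_pos: [0.4995, -0.0855, 0.253]
tool_rot: [0.184, 0.983, 0.0, -0.0]
contact_force: [-0.0, -0.0, -1.6]
grip_width: 0.0855
finger_force: 0.0
time: 3.6
ee_pos: [0.4992, -0.0843, 0.2529]
tool_rot: [0.785, 0.619, -0.0, -0.0]
contact_force: [0.5, 0.7, -0.9]
grip_width: 0.0512
finger_force: 0.0
time: 4.72
ee_pos: [0.4993, -0.0843, 0.253]
tool_rot: [0.999, -0.044, -0.0, -0.0]
contact_force: [0.2, -0.1, -1.3]
grip_width: 0.043
finger_force: 0.0
[-0.191  0.25   1.889 -0.     1.004  1.468] 0.04300716809706758
```

View pics/w1.png

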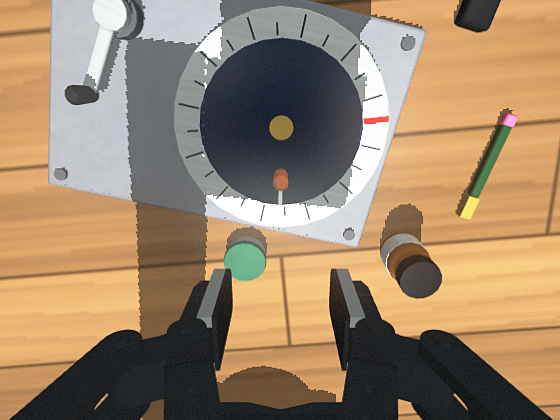

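The wrist view shows hub (281,128), peg (280,178), white mark (280,198) and red line (376,120). The mark lies along the tool's x axis and nothing blocks the peg.

```bash
cat > meas.py <<'E'
from h import *
def meas(p,o,c0=(.545,-.089),name="wrist"):
    C=cam(name,o)
    X=blob(p,C,.031,lambda h,s,v:(h>105)&(h<130)&(s>120)&(v<110),c0,.08)
    (cx,cy),ax,_=cv2.fitEllipse(cv2.convexHull((X[:,:2]*1000).astype(np.float32)))
    hb=blob(p,C,.031,lambda h,s,v:(h>18)&(h<28)&(s>110)&(v>90),c0,.03)
    hub=hb[:,:2].mean(0)if len(hb) else None
    ring=blob(p,C,.026,lambda h,s,v:((h<6)|(h>174))&(s>150)&(v>130),c0,.105); ring=ring[np.hypot(*(ring[:,:2]-c0).T)>.074]
    w=blob(p,C,.031,lambda h,s,v:(s<70)&(v>90),c0,.0725)
    pg=blob(p,C,.05,lambda h,s,v:(h>3)&(h<18)&(s>150)&(v>90),c0,.065)
    c=np.array([cx,cy])/1000
    a=lambda P:None if len(P)==0 else np.degrees(np.arctan2(*(P[:,:2].mean(0)-cc)[::-1])).round(2)
    print("disc",c.round(4),np.round(ax,1),"hub",hub, len(hb))
    for cc in([c] if hub is None else [c,hub]):
        print(" red",a(ring),len(ring)," mark",a(w),len(w), w[:,:2].mean(0).round(4) if len(w) else "", "r",np.hypot(*(ring[:,:2].mean(0)-cc)).round(4))
    if len(pg): print(" peg",pg.mean(0).round(4),a(pg))
if __name__=="__main__":
    import pickle,sys
    if len(sys.argv)>1:
        p=np.load("pics/w1.npz")['p'];o=pickle.load(open("pics/w1.pkl","rb"));meas(p,o)
        C=cam("wrist",o);print("knob,piv",ray((80,95),C,.065),ray((113,18),C,.045))
        print("corners",ray((425,30),C,.012),ray((357,247),C,.012),ray((50,182),C,.012))
        print("pegtop px",proj([.5,-.0855,.063],C),proj([.5,-.0855,.031],C))
    else:
        o=robot.observe();p,d=robot.grab_frame("wrist");cv2.imwrite("pics/w%d.png"%(o['time']*100),p[:,:,::-1]);meas(p,o)
E
python3 meas.py 1
```

```text
disc [ 0.5702 -0.0716] [ 81.9 125.5] hub [ 0.54515155 -0.08881139] 462
 red -104.22 119  mark -168.76 843 [ 0.4837 -0.0888] r 0.108
 red -90.99 119  mark 179.96 843 [ 0.4837 -0.0888] r 0.0875
 peg [ 0.5031 -0.0862  0.05  ] 176.44
knob,piv [[0.58805281 0.06845026 0.065     ]] [[0.64352991 0.03700596 0.045     ]]
corners [[ 0.61603844 -0.22345895  0.012     ]] [[ 0.40976341 -0.15930381  0.012     ]] [[0.50928081 0.14845227 0.012     ]]
pegtop px [[281.6266704  184.37605958]] [[281.5254195  175.65969031]]
```

```bash

python3 -m creep '{"translation":[[0.033,0.02,0.8],[0,0,0.8],[0,0,0.8],[0,0,0.8],[0,0,0.8],[0,0,0.8],[0,0,0.8],[0,0,0.4],[0,0,0.36],[0,0,0]],"angular":[[0,0,0],[0,0,0],[0,0,0],[0,0,0],[0,0,0],[0,0,0],[0,0,0],[0,0,0],[0,0,0],[0,0,0]],"fingers":[0,0,0,0,0,0,0,0,0,0]}'
python3 -m creep '{"translation":[[0,0,0],[0,0,0],[0,0,0],[0,0,0],[0,0,0],[0,0,0],[0,0,0],[0,0,0]],"angular":[[0,0,0],[0,0,0],[0,0,0],[0,0,0],[0,0,0],[0,0,0],[0,0,0],[0,0,0]],"fingers":[1,1,1,1,1,1,1,1]}' 20
```

```text
time: 6.02
ee_pos: [0.5003, -0.085, 0.0622]
tool_rot: [0.999, -0.044, -0.0, -0.0]
contact_force: [-0.5, 0.2, -0.4]
grip_width: 0.0429
finger_force: 0.0
time: 7.02
ee_pos: [0.5009, -0.0851, 0.0632]
tool_rot: [0.999, -0.045, 0.001, 0.0]
contact_force: [-0.9, 0.6, 6.6]
grip_width: 0.0132
finger_force: 20.0
```

```bash

python3 -m creep '{"translation":[[0.0082,0.1568,-0.03],[0.0082,0.1568,0],[0.0082,0.1568,0],[0.0082,0.1568,0],[0.0082,0.1568,0],[0.0082,0.1568,0],[0.0082,0.1568,0],[0.0082,0.1568,0],[0,0,0]],"angular":[[0,0,-0.03333],[0,0,-0.03333],[0,0,-0.03333],[0,0,-0.03333],[0,0,-0.03333],[0,0,-0.03333],[0,0,-0.03333],[0,0,-0.03333],[0,0,0]],"fingers":[1,1,1,1,1,1,1,1,1]}' 20
python3 meas.py
```

```text
time: 8.15
ee_pos: [0.5131, -0.1194, 0.0633]
tool_rot: [0.931, 0.366, 0.001, 0.0]
contact_force: [3.5, 2.5, -4.3]
grip_width: 0.0132
finger_force: 20.3
disc [ 0.5433 -0.0894] [145.1 150.6] hub [ 0.54514302 -0.0888132 ] 2056
 red -89.65 403  mark 170.23 387 [ 0.4914 -0.0805] r 0.087
 red -90.86 403  mark 171.18 387 [ 0.4914 -0.0805] r 0.0876
 peg [ 0.5138 -0.1192  0.05  ] -135.9
```

```bash

python3 -m creep '{"translation":[[0.0082,0.1568,0],[0.0082,0.1568,0],[0.0082,0.1568,0],[0.0082,0.1568,0],[0.0082,0.1568,0],[0.0082,0.1568,0],[0.0082,0.1568,0],[0.0037,0.1046,0],[0,0,0]],"angular":[[0,0,-0.03333],[0,0,-0.03333],[0,0,-0.03333],[0,0,-0.03333],[0,0,-0.03333],[0,0,-0.03333],[0,0,-0.03333],[0,0,-0.0222],[0,0,0]],"fingers":[1,1,1,1,1,1,1,1,1]}' 20
python3 -m creep '{"translation":[[0,0,0],[0,0,0],[0,0,0],[0,0,0]],"angular":[[0,0,0],[0,0,0],[0,0,0],[0,0,0]],"fingers":[0.4,0.4,0.4,0.4]}'
python3 meas.py; ls pics
```

```text
time: 9.32
ee_pos: [0.544, -0.133, 0.0632]
tool_rot: [0.714, 0.7, 0.0, -0.001]
contact_force: [0.5, 6.7, -0.3]
grip_width: 0.013
finger_force: 20.6
time: 9.82
ee_pos: [0.5444, -0.1342, 0.0634]
tool_rot: [0.714, 0.7, -0.0, 0.0]
contact_force: [0.2, 0.1, -2.0]
grip_width: 0.0258
finger_force: 0.0
disc [ 0.5443 -0.0915] [145.3 151.6] hub [ 0.54505338 -0.0888693 ] 2095
 red -90.29 315  mark 165.74 574 [ 0.4866 -0.0768] r 0.0856
 red -90.8 315  mark 168.33 574 [ 0.4866 -0.0768] r 0.0882
 peg [ 0.5447 -0.1369  0.05  ] -90.41
scene0.npz
scene0.png
top0.npz
top0.png
w1.npz
w1.pkl
w1.png
w815.png
w982.png
```

```bash

python3 -m creep '{"translation":[[0,0,-0.8],[0,0,-0.8],[0,0,-0.8],[0,0,-0.8],[0,0,-0.8],[0,0,0],[0,0,0]],"angular":[[0,0,0],[0,0,0],[0,0,0],[0,0,0],[0,0,0],[0,0,0],[0,0,0]],"fingers":[0.4,0.4,0.4,0.4,0.4,0.4,0.4]}'
python3 - <<'E'
from h import *
import pickle
o=robot.observe();p,d=robot.grab_frame("wrist");np.savez("pics/w2.npz",p=p);pickle.dump(o,open("pics/w2.pkl","wb"))
C=cam("wrist",o);q=proj([.545,-.165,.031],C)[0].astype(int);print(q,o['joint_pos'].round(3))
u,v=q;c=p[max(0,v-60):v+60,u-80:u+80];print(max(0,v-60),u-80)
cv2.imwrite("pics/w2c.png",cv2.resize(c,None,fx=5,fy=5,interpolation=cv2.INTER_NEAREST)[:,:,::-1])
E
```

```text
time: 10.75
ee_pos: [0.5439, -0.134, 0.1827]
tool_rot: [0.714, 0.7, -0.0, -0.0]
contact_force: [0.1, -0.3, -1.5]
grip_width: 0.0256
finger_force: 0.0
[282 235] [-0.263  0.423  1.825 -0.     0.894 -0.243]
175 202
```

View pics/w2c.png

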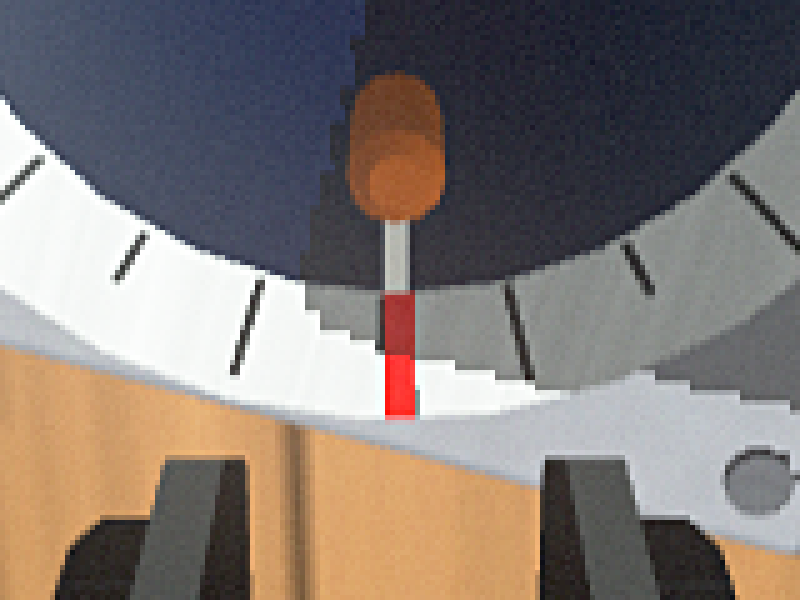

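The crop shows the white mark (column ≈281.4) meeting the red line (≈282.0) almost dead on. I'll measure the remaining angle at sub-pixel level.

```bash
cat > fine.py <<'E'
from h import *
import pickle,sys
def fine(p,o,hub=np.array([.5451,-.0888])):
    # sample polar strips about hub and find profile centroids
    C=cam("wrist",o); A=np.radians(np.arange(-98,-84,.1)); f=p.astype(np.float32)
    def prof(r0,r1,z,fn):
        out=[]
        for r in np.arange(r0,r1,.0005):
            q=proj(np.c_[hub[0]+r*np.cos(A),hub[1]+r*np.sin(A),np.full(len(A),z)],C).astype(np.float32)
            s=cv2.remap(f,q[:,0].reshape(1,-1),q[:,1].reshape(1,-1),cv2.INTER_LINEAR)[0]
            g=fn(s); g=(g>.5*g.max())*1.0*g; out.append(np.degrees((A*g).sum()/g.sum()))
        return np.array(out)
    m=prof(.063,.073,.031,lambda s:s[:,0]-s[:,2]*.3-np.median(s[:,0]-s[:,2]*.3)); r=prof(.078,.095,.026,lambda s:s[:,0]-s[:,1]*.5-s[:,2]*.5)
    print("mark",m.mean().round(2),m.std().round(2),"red",r.mean().round(2),r.std().round(2),"diff red-mark",(np.median(r)-np.median(m)).round(2))
if len(sys.argv)>1: fine(np.load("pics/w2.npz")['p'],pickle.load(open("pics/w2.pkl","rb")))
else:
    o=robot.observe();p,d=robot.grab_frame("wrist");fine(p,o)
E
python3 fine.py 1
```

```text
mark -91.25 0.02 red -90.87 0.04 diff red-mark 0.39
```

The mark is within 0.4° (0.5 mm) of the line, so the dial is set. Next is the clamp: move above the knob, turn the tool and look.

```bash

python3 -m creep '{"translation":[[0.837,0.157,0],[0.837,0.157,0],[0.837,0.157,0],[0.837,0.157,0],[0.837,0.157,0],[0.837,0.157,0],[0.837,0.157,0],[0.837,0.157,0]],"angular":[[0,0,0],[0,0,0],[0,0,0],[0,0,0],[0,0,0],[0,0,0],[0,0,0],[0,0,0]],"fingers":[0,0,0,0,0,0,0,0]}'
python3 -m creep '{"translation":[[0,0,0],[0,0,0],[0,0,0],[0,0,0],[0,0,0],[0,0,0],[0,0,0],[0,0,0],[0,0,0]],"angular":[[0,0,-0.051],[0,0,-0.051],[0,0,-0.051],[0,0,-0.051],[0,0,-0.051],[0,0,-0.051],[0,0,-0.051],[0,0,-0.051],[0,0,0]],"fingers":[0,0,0,0,0,0,0,0,0]}'
python3 - <<'E'
from h import *
import pickle
o=robot.observe();p,d=robot.grab_frame("wrist");np.savez("pics/w3.npz",p=p,d=d);pickle.dump(o,open("pics/w3.pkl","wb"))
cv2.imwrite("pics/w3.png",p[:,:,::-1]);C=cam("wrist",o)
print(proj([[.6492,.0408,.042],[.5825,.062,.065]],C))
E
```

```text
time: 11.8
ee_pos: [0.5855, 0.0668, 0.1819]
tool_rot: [0.714, 0.7, -0.001, -0.001]
contact_force: [-0.4, -1.1, -1.3]
grip_width: 0.0428
finger_force: 0.0
time: 12.92
ee_pos: [0.5854, 0.0659, 0.1821]
tool_rot: [0.154, 0.988, -0.0, -0.001]
contact_force: [0.0, 0.1, -2.5]
grip_width: 0.0426
finger_force: 0.0
[[275.20311329 284.13481051]
 [273.96383581 211.21003164]]
```

View pics/w3.png

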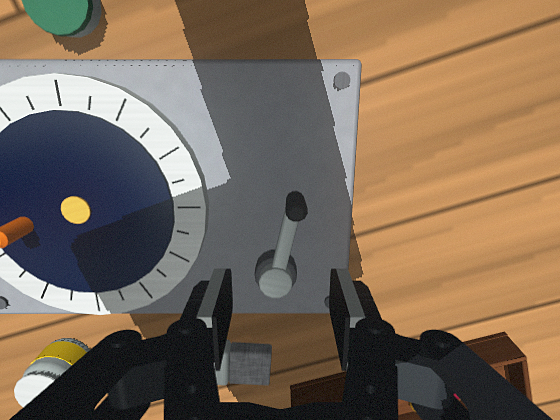

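The picture shows the pivot at (275,281), as expected, and the knob top at about (297,212). That is to the right of the fully open position, so the lever already stands slightly over.

```bash
python3 - <<'E'
from h import *
import pickle
o=pickle.load(open("pics/w3.pkl","rb"));C=cam("wrist",o)
k=ray((297,211),C,.065)[0];P=np.array([.6492,.0408]);e=k[:2]-P
print(k,np.hypot(*e),"dir",np.degrees(np.arctan2(e[1],e[0])))
R=Ro.from_quat(o['tool_rot']).as_matrix();print("tool d",(R.T@(k-o['ee_pos'])).round(4),"yaw",np.degrees(np.arctan2(R[1,0],R[0,0])))
E
```

```text
[0.58716276 0.07704598 0.065     ] 0.07184977526515471 dir 149.70389205607296
tool d [0.0015 0.0112 0.1171] yaw 162.2248575243048
```

```bash

python3 -m creep '{"translation":[[0,0.357,0],[0,0,0],[0,0,0.8],[0,0,0.8],[0,0,0.8],[0,0,0.8],[0,0,0.4],[0,0,0.2],[0,0,0]],"angular":[[0,0,0],[0,0,0.0347],[0,0,0.0347],[0,0,0],[0,0,0],[0,0,0],[0,0,0],[0,0,0],[0,0,0]],"fingers":[0,0,0,0,0,0,0,0,0]}'
python3 -m creep '{"translation":[[0,0,0],[0,0,0],[0,0,0],[0,0,0]],"angular":[[0,0,0],[0,0,0],[0,0,0],[0,0,0]],"fingers":[0.4,0.4,0.4,0.4]}'
```

```text
time: 14.1
ee_pos: [0.5895, 0.0764, 0.0695]
tool_rot: [0.26, 0.965, 0.0, 0.0]
contact_force: [-0.1, 0.2, -1.9]
grip_width: 0.0425
finger_force: 0.0
time: 14.6
ee_pos: [0.5894, 0.0762, 0.0696]
tool_rot: [0.26, 0.966, 0.0, 0.0]
contact_force: [0.0, -0.5, -2.6]
grip_width: 0.0257
finger_force: 0.0
```

```bash

python3 -m creep '{"translation":[[-0.0089,0.2034,0],[-0.0089,0.2034,0],[-0.0089,0.2034,0],[-0.0089,0.2034,0],[-0.0089,0.2034,0],[-0.0089,0.2034,0],[-0.0089,0.2034,0],[-0.0089,0.2034,0],[-0.0089,0.2034,0],[-0.0089,0.2034,0]],"angular":[[0,0,0.02778],[0,0,0.02778],[0,0,0.02778],[0,0,0.02778],[0,0,0.02778],[0,0,0.02778],[0,0,0.02778],[0,0,0.02778],[0,0,0.02778],[0,0,0.02778]],"fingers":[0.4,0.4,0.4,0.4,0.4,0.4,0.4,0.4,0.4,0.4]}'
python3 -m creep '{"translation":[[-0.0089,0.2034,0],[-0.0032,0.122,0],[0,0,0]],"angular":[[0,0,0.02778],[0,0,0.01667],[0,0,0]],"fingers":[0.4,0.4,0.4]}'
python3 - <<'E'
from h import *
p,d=robot.grab_frame("top");cv2.imwrite("pics/t2.png",p[:,:,::-1])
E
```

```text
time: 15.85
ee_pos: [0.6374, 0.1098, 0.0692]
tool_rot: [0.645, 0.764, -0.001, -0.0]
contact_force: [-1.4, -1.2, -0.6]
grip_width: 0.0258
finger_force: 0.8
time: 16.23
ee_pos: [0.6476, 0.1109, 0.0693]
tool_rot: [0.696, 0.718, -0.0, -0.0]
contact_force: [-0.4, 0.3, -0.5]
grip_width: 0.0256
finger_force: 0.0
```

```bash

python3 -m creep '{"translation":[[-0.0014,0.0814,0],[0,0,0]],"angular":[[0,0,0.0111],[0,0,0]],"fingers":[0.4,0.4]}'
python3 -m creep '{"translation":[[-0.0014,0.0814,0],[0,0,0]],"angular":[[0,0,0.0111],[0,0,0]],"fingers":[0.4,0.4]}'
python3 -m creep '{"translation":[[-0.0014,0.0814,0],[0,0,0]],"angular":[[0,0,0.0111],[0,0,0]],"fingers":[0.4,0.4]}'
```

```text
time: 16.52
ee_pos: [0.6497, 0.111, 0.0693]
tool_rot: [0.708, 0.706, -0.0, -0.0]
contact_force: [-2.2, -1.1, -1.3]
grip_width: 0.0258
finger_force: 0.8
time: 16.77
ee_pos: [0.6502, 0.1105, 0.069]
tool_rot: [0.721, 0.693, -0.002, -0.002]
contact_force: [-8.2, -2.6, 4.7]
grip_width: 0.0254
finger_force: 4.1
time: 17.02
ee_pos: [0.6505, 0.1102, 0.0688]
tool_rot: [0.733, 0.681, -0.004, -0.003]
contact_force: [-15.5, -3.3, 9.4]
grip_width: 0.0252
finger_force: 7.4
```

The force climbs while the tool no longer moves, so the lever is at its stop. I'll centre on the knob, open, lift clear and check both dial and lever.

```bash

python3 -m creep '{"translation":[[0,-0.15,0],[0,-0.15,0],[0,0,0],[0,0,0]],"angular":[[0,0,0],[0,0,0],[0,0,0],[0,0,0]],"fingers":[0.4,0.4,0.2,0.2]}'
python3 -m creep '{"translation":[[0,0,-0.5],[0,0,-0.8],[0,0,-0.8],[0,0,-0.8],[0,0,-0.8],[0,0,-0.8],[0,0,-0.8],[-0.8,-0.8,0],[-0.8,-0.8,0],[0,0,0]],"angular":[[0,0,0],[0,0,0],[0,0,0],[0,0,0],[0,0,0],[0,0,0],[0,0,0],[0,0,0],[0,0,0],[0,0,0]],"fingers":[0.2,0.2,0.2,0.2,0.2,0.2,0.2,0.2,0.2,0.2]}'
python3 - <<'E'
from h import *
from fine import fine
o=robot.observe();p,d=robot.grab_frame("wrist");cv2.imwrite("pics/w5.png",p[:,:,::-1])
C=cam("wrist",o);print(proj([[.6492,.0408,.042],[.6447,.1106,.065],[.545,-.165,.031]],C))
E
```

```text
time: 17.52
ee_pos: [0.6465, 0.1116, 0.0696]
tool_rot: [0.732, 0.681, 0.0, 0.0]
contact_force: [0.3, -0.6, -2.0]
grip_width: 0.034
finger_force: 0.0
time: 18.77
ee_pos: [0.5933, 0.066, 0.2295]
tool_rot: [0.733, 0.68, -0.0, 0.0]
contact_force: [-0.5, 1.1, -0.6]
grip_width: 0.0338
finger_force: 0.0
mark -95.16 0.69 red -91.79 1.17 diff red-mark 4.23
[[343.64122041 209.75368471]
 [341.02296731 133.89118169]
 [250.80788733 389.56379922]]
```

View pics/w5.png

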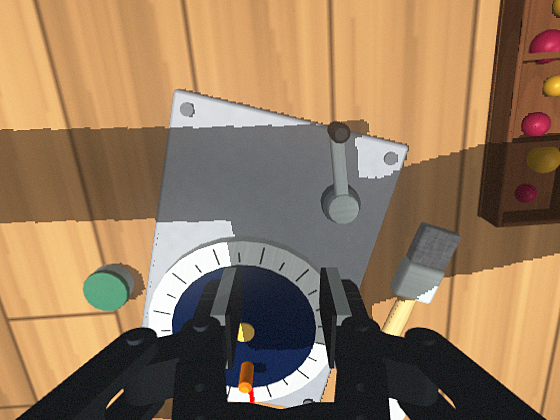

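The knob at (338,133) is within 3 px of the predicted closed position. From here the mark is hidden behind the peg, so the 4° reading is not valid. I'll recheck the dial from above.

```bash

python3 -m creep '{"translation":[[-0.967,-0.16,0],[-0.967,-0.16,0],[-0.967,-0.16,0],[-0.967,-0.16,0],[-0.967,-0.16,0],[-0.967,-0.16,0],[-0.967,-0.16,0],[0,0,0],[0,0,0]],"angular":[[0,0,0],[0,0,0],[0,0,0],[0,0,0],[0,0,0],[0,0,0],[0,0,0],[0,0,0],[0,0,0]],"fingers":[0,0,0,0,0,0,0,0,0]}'
python3 fine.py
```

```text
time: 20.0
ee_pos: [0.5471, -0.1324, 0.2286]
tool_rot: [0.732, 0.681, 0.0, 0.0]
contact_force: [0.3, -0.6, -1.7]
grip_width: 0.0427
finger_force: 0.0
mark -91.22 0.09 red -90.83 0.05 diff red-mark 0.38
```

```bash
python3 -c "
from plant import robot
print(robot.job_done())"
```

```text
the job is handed in; nothing more can be done
None
```

The dial's white mark sits on the red line to within about 0.4° (0.5 mm), the clamp lever was then pushed to its stop, the loose items were not touched, and the job was handed in at about 20 s.

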